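Reverse the row of vaccine vials from the carrier into the desk tray

ROBOT

A 7-joint arm with a two-finger parallel gripper is mounted at the origin on the work surface. World frame = base frame: x ahead of the robot, y to its left, z up, the work surface at z = 0. Lengths are in m, angles in rad, forces in N, time in s.
With the tool pointing down it reaches from about 0.4 to 0.9 m from the base axis. Payload 5.6 kg.
Tool frame: the origin (TCP) lies midway between the tips of the shut fingers; the grasp point (between the pads) lies 19 mm behind it; y points along the fingers, z is the direction in which the jaws open and shut, and the axes are right-handed (so a half turn about y gives the same grasp; the last joint's range is limited). The gripper opens to 92 mm and grips with 3 to 60 N. Pads are 20 mm wide; open, the fingers measure 128 mm over their backs; the gripper's body (75 mm by 189 mm) begins 69 mm behind the grasp point.
Start: joints at [1.249, 0.468, -0.012, 1.603, 0.006, 1.071, -0.056], TCP at [0.179, -0.625, 0.215] pointing down, gripper open.
Joint ranges: [-2.53, 2.53], [-0.31, 2.02], [-1.57, 1.55], [0.28, 2.44], [-1.29, 4.43], [0.15, 1.84], [-2.92, 2.92]. Speed limits (rad/s): [2.57, 2.57, 3.14, 3.14, 3.14, 3.14, 3.14].

INTERFACE

Orientations are given as a 3x3 rotation matrix whose columns are the frame's x, y, z axes.
In Python, from station import env, effector, solver, viewer, workorder, search_frame, tip_of gives the robot as it stands. Calls block until the motion is done:
- env.reach(position, orientation): joint-space move of the TCP to a pose.
- env.movel(position, frame=None, rate=0.15): straight line of the TCP; frame=None keeps the orientation; rate is the mean speed in m/s.
- env.goto_joints(angles): joint-space move.
- effector.release() and effector.grasp(squeeze=None): open the fingers fully, or close them until they stop; squeeze is the grip in N (None keeps the last).
- env.pause(seconds).
- solver.inverse_kinematics(position, orientation): joint angles nearest the present ones, or None.
- env.sense(): the state.
- viewer.read_camera(name): name is "side" or "top" or "wrist"; returns (picture, depth): 400x640x3 uint8, red, green, blue; 400x640 float32, m along the optical axis (not along the pixel's ray), 0 where there is no reading.
- viewer.camera_info(name): a dict with "intrinsics" (3x3 intrinsics, pixels), "eye" and "rotation" of the camera in the world; the wrist camera has in their place "T_tool_cam" (4x4, takes a point from camera to tool coordinates, whose origin is the TCP and whose axes are the tool frame's). Camera axes: x right, y up, looking along -z (the intrinsics and any distortion apply to the point x, -y, -z); pixel columns grow to the right and rows downward; lengths in m; the calibration is good to about 2 mm. A picture is of the moment at which its call begins: read the wrist's pose just before it. camera_info takes no time and is no camera call.
A pose or a line that the arm cannot do raises env.PlanningError and nothing moves.
- workorder.finish_job(): hands the job in, once; it reports no verdict.
Trained networks look in the newest picture that a camera, given by its name, has taken for a name from the list of things; names that differ only in an ending like _2 or _b are one class to them, and where a whole thing is asked for, a point or a joint stands for the part that bears it (a point fixed in the world has none). Each returns a list of dicts, best first, with "score" (0 to 1); they miss things now and then, are a little off and sometimes report something else, mostly with a low value. They report only what shows in the picture. A call takes as long as a camera call.
- search_frame(camera, name): "at" ([x, y, z] in m, in world coordinates, good to about 4 mm: the middle of the surface that is visible of it).
- tip_of(camera, name): "at" ([x, y, z] in m, in world coordinates, good to about 4 mm: a listed point, or the origin of a listed thing).
The state is a dict: "t": time; "joint_positions": joint angles; "joint_velocities": joint speeds; "tau": joint torques, N m; "ee_pos": TCP position; "tcp_rot": TCP orientation; "wrist_force": force on the tool from outside, world axes, zero at the start; "moment": the same for the moment, N m; "gripper_width": finger opening in m.
Only numpy, scipy, OpenCV 4.12 (cv2) and the standard library are available. Lean on these libraries where they do the work, as an engineer would, in place of code of your own. Each camera call takes 0.05 s, during which the arm holds its last target.

TASK

Move the four vials from the light blue carrier into the grey desk tray, one per pocket, so that their row is reversed as counted from the racks' black ends: the vial nearest the carrier's black end goes into the pocket farthest from the tray's black end, the next into the next pocket, and the vial farthest from the carrier's black end goes right beside the tray's black end. Stand each upright on its pocket's floor and let go; they are glass, so set them down gently without dropping or toppling any, and leave the sanitiser bottle, the temperature logger and the tape where they are.

Things in the scene. Friction and masses are not known exactly. Their poses are not given: they have to be found in the camera images.
- vial_red: loose medicine vial, amber glass with a white label and a red cap, round, 72 mm tall, about 70 g: straight body 36 mm in diameter up to 50 mm, then a shoulder and a cap 30 mm in diameter from 62 to 72 mm. Origin: centre of its underside; z points up its axis. At the start it stands in the sleeve of its own colour.
- vial_yellow: loose medicine vial, amber glass with a white label and a yellow cap, round, 72 mm tall, about 70 g: straight body 36 mm in diameter up to 50 mm, then a shoulder and a cap 30 mm in diameter from 62 to 72 mm. Origin: centre of its underside; z points up its axis. At the start it stands in the sleeve of its own colour.
- vial_green: loose medicine vial, amber glass with a white label and a green cap, round, 72 mm tall, about 70 g: straight body 36 mm in diameter up to 50 mm, then a shoulder and a cap 30 mm in diameter from 62 to 72 mm. Origin: centre of its underside; z points up its axis. At the start it stands in the sleeve of its own colour.
- vial_blue: loose medicine vial, amber glass with a white label and a blue cap, round, 72 mm tall, about 70 g: straight body 36 mm in diameter up to 50 mm, then a shoulder and a cap 30 mm in diameter from 62 to 72 mm. Origin: centre of its underside; z points up its axis. At the start it stands in the sleeve of its own colour.
- sleeve_red: red square open-topped sleeve, fixed on the carrier; it only holds the red vial at the start and stays behind, showing where that vial stood. 54 mm square outside, 44 mm inside, walls 14 mm high, floor 5 mm thick. Origin: centre of its underside, 6 mm above the desk; axes parallel to the carrier's.
- sleeve_yellow: yellow square open-topped sleeve, fixed on the carrier; it only holds the yellow vial at the start and stays behind, showing where that vial stood. 54 mm square outside, 44 mm inside, walls 14 mm high, floor 5 mm thick. Origin: centre of its underside, 6 mm above the desk; axes parallel to the carrier's.
- sleeve_green: green square open-topped sleeve, fixed on the carrier; it only holds the green vial at the start and stays behind, showing where that vial stood. 54 mm square outside, 44 mm inside, walls 14 mm high, floor 5 mm thick. Origin: centre of its underside, 6 mm above the desk; axes parallel to the carrier's.
- sleeve_blue: blue square open-topped sleeve, fixed on the carrier; it only holds the blue vial at the start and stays behind, showing where that vial stood. 54 mm square outside, 44 mm inside, walls 14 mm high, floor 5 mm thick. Origin: centre of its underside, 6 mm above the desk; axes parallel to the carrier's.
- carrier: carrier, the rack the vials come from: light blue plate 76 x 226 mm, 6 mm thick, fixed on the desk, with the four sleeves in a row along its y axis, centred at y = +84, +28, -28 and -84 mm (x = 0). A black block 60 x 18 mm, 24 mm high, centred at y = +122 mm marks its black end (+y). Origin: centre of the plate's underside on the desk, z up. It can stand at any yaw.
- tray: tray, the rack the vials go to: grey, 60 x 228 mm, fixed on the desk, with four open square pockets in a row along its y axis, each 52 mm square inside, centred at y = +84, +28, -28 and -84 mm (x = 0), with white floors 6 mm above the desk and 4 mm walls whose tops are 20 mm above the desk. A black block 60 x 18 mm, 24 mm high, centred at y = +122 mm marks its black end (+y). Origin: centre of its underside on the desk, z up. It can stand at any yaw.
- sanitiser: bystander: white sanitiser bottle with a grey cap, 56 mm in diameter, 140 mm tall, standing outside the carrier, to the left. Origin: centre of its underside.
- logger: bystander: flat white temperature logger with a grey screen, 60 x 95 mm (x, y), 22 mm high, lying outside the tray, to the right. Origin: centre of its underside.
- tape: bystander: roll of paper tape lying flat, 84 mm in diameter, 25 mm high, beyond the racks, in the middle. Origin: centre of its underside.

How it is judged:
By the outcome, as a careful person would: the job done as asked, in the order asked, and still so for the second after the job is handed in, with the robot touching nothing.
It also fails if it takes over 106 s, if anything falls off the work surface, if the arm or the gripper's body presses on something with over 40 N, if the wrist force passes 120 N, or if a joint passes its speed limit or range.

## Working session

There is one attempt and no reset: what is moved stays moved. The work goes in short steps, each a Python script; the robot and the scene stay as the last script left them, time stands still between calls to the robot, and variables do not carry over. Pictures are saved under pics/ and viewed, and the job is handed in when it is done.

```bash
ls; mkdir -p pics
python3 - <<'E'
from station import env, effector, solver, viewer, workorder, search_frame, tip_of
import cv2, numpy as np
s=env.sense(); print(s['t'],s['ee_pos'],s['tcp_rot'],s['gripper_width'])
for c in ['top','side']:
    p,d=viewer.read_camera(c); cv2.imwrite(f'pics/{c}0.png',p[:,:,::-1])
    print(c,viewer.camera_info(c))
    for n in ['vial_red','vial_yellow','vial_green','vial_blue','carrier','tray','sanitiser','logger','tape']:
        print(n,[(np.round(r['at'],3),round(r['score'],2)) for r in tip_of(c,n)[:2]])
print(env.sense()['t'])
E
```

```text
pics
0.0 [ 0.17863939 -0.62436759  0.21363651] [[-9.61411445e-01 -6.13323008e-04  2.75113897e-01]
 [-2.75114547e-01  1.65207712e-03 -9.61410036e-01]
 [ 1.35145521e-04 -9.99998447e-01 -1.75705993e-03]] 0.09173265992524511
top {'intrinsics': array([[517.9770617 ,   0.        , 313.71659742],
       [  0.        , 517.9770617 , 205.27398538],
       [  0.        ,   0.        ,   1.        ]]), 'eye': array([ 0.34626361, -0.02664027,  1.70189025]), 'rotation': array([[ 0.00495384,  0.99014046, -0.13999048],
       [-0.99997708,  0.00555104,  0.00387584],
       [ 0.00461472,  0.13996807,  0.99014526]])}
vial_red [(array([ 0.507, -0.459, -0.003]), 0.71), (array([0.543, 0.153, 0.001]), 0.65)]
vial_yellow [(array([0.571, 0.151, 0.012]), 0.62)]
vial_green [(array([0.628, 0.156, 0.01 ]), 0.56)]
vial_blue [(array([0.517, 0.154, 0.015]), 0.7)]
carrier [(array([0.542, 0.153, 0.002]), 0.69)]
tray [(array([ 0.52 , -0.194, -0.   ]), 0.69)]
sanitiser [(array([0.544, 0.439, 0.002]), 0.6)]
logger [(array([ 0.507, -0.46 , -0.001]), 0.69)]
tape [(array([ 0.545,  0.151, -0.   ]), 0.65), (array([0.731, 0
[... 298 characters left out ...]
29008064],
       [-0.35456335, -0.54058954,  0.76292056],
       [-0.00126481,  0.81620644,  0.57775899]])}
vial_red [(array([0.461, 0.153, 0.01 ]), 0.62), (array([0.548, 0.154, 0.   ]), 0.25)]
vial_yellow [(array([0.572, 0.151, 0.013]), 0.75)]
vial_green [(array([0.632, 0.149, 0.013]), 0.74), (array([0.542, 0.437, 0.003]), 0.33)]
vial_blue [(array([0.522, 0.151, 0.01 ]), 0.87)]
carrier [(array([0.544, 0.15 , 0.   ]), 0.93), (array([0.457, 0.146, 0.007]), 0.15)]
tray [(array([ 0.521, -0.189,  0.003]), 0.74)]
sanitiser [(array([0.541, 0.439, 0.004]), 0.97), (array([ 0.518, -0.191,  0.004]), 0.7)]
logger [(array([ 0.505, -0.459, -0.002]), 0.73)]
tape [(array([0.726, 0.   , 0.002]), 0.89)]
1.0
```

View pics/top0.png

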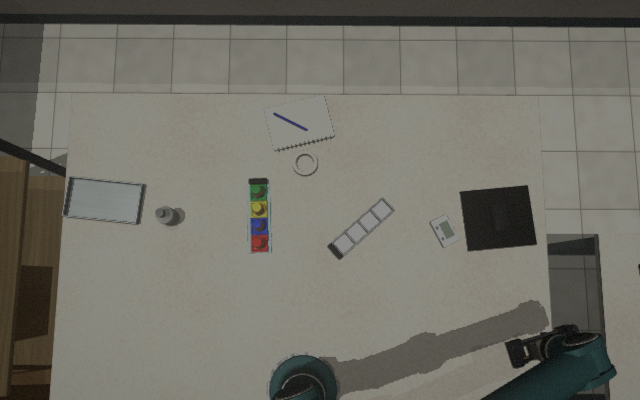

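View pics/side0.png

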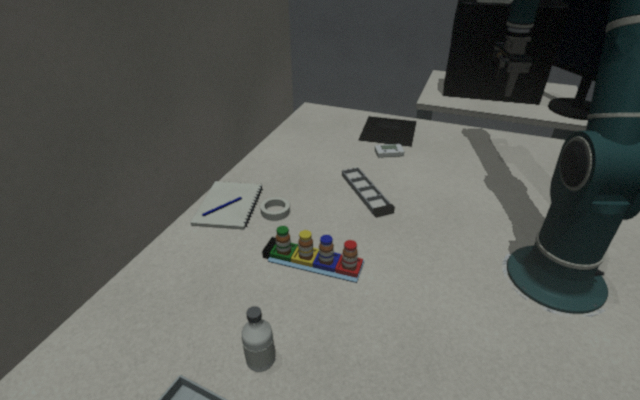

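The top view shows the carrier's black end at (258,181), with green, yellow, blue and red following from it. The tray's black end is at (335,251) and its far end at (390,202). So green goes in the far pocket and red beside the block. Next I'll measure both racks precisely with the wrist camera.

```bash
cat > h.py <<'E'
from station import env, effector, solver, viewer, workorder, search_frame, tip_of
import cv2, numpy as np
def rot(jaw):  # jaw: xy angle of jaw axis (tool z); tool y down
    z=np.array([np.cos(jaw),np.sin(jaw),0]); y=np.array([0,0,-1.]); x=np.cross(y,z)
    return np.c_[x,y,z]
def cloud(cam, d, s=None):
    ci=viewer.camera_info(cam); K=ci['intrinsics']
    u,v=np.meshgrid(np.arange(640),np.arange(400))
    P=np.stack([(u-K[0,2])/K[0,0]*d,-(v-K[1,2])/K[1,1]*d,-d],-1)
    if cam=='wrist':
        T=ci['T_tool_cam']; P=P@T[:3,:3].T+T[:3,3]
        return P@np.array(s['tcp_rot']).T+s['ee_pos']
    return P@ci['rotation'].T+ci['eye']
E
python3 - <<'E'
from h import *
print({k:(v.tolist() if hasattr(v,'tolist') else v) for k,v in viewer.camera_info('wrist').items()})
p,d=viewer.read_camera('top'); P=cloud('top',d)
for u,v in [(335,251),(390,202),(258,181),(260,250),(343,243),(380,211)]: print((u,v),P[v,u].round(3))
for n,yaw,pos in [('tray',-0.8,(0.52,-0.19)),('car',0,(0.54,0.152))]:
    for j in np.arange(-np.pi,np.pi,np.pi/4):
        for z in [0.05,0.45]:
            q=solver.inverse_kinematics(np.array([*pos,z]),rot(j)); print(n,round(j,2),z,None if q is None else np.round(q,2))
E
```

```text
{'intrinsics': [[282.774846859649, 0.0, 321.42208144267556], [0.0, 282.774846859649, 201.68619235897856], [0.0, 0.0, 1.0]], 'T_tool_cam': [[-0.0002105544275511596, -0.9548846356186397, -0.29697691547709276, -0.08404842757219617], [-0.001519548865835456, 0.29697688470891326, -0.9548834593393222, -0.17021991375920195], [0.9999988233183451, 0.00025021599493335, -0.0015135236630136261, -0.0005897931477031326], [0.0, 0.0, 0.0, 1.0]]}
(335, 251) [ 0.435 -0.103  0.024]
(390, 202) [ 0.6   -0.288 -0.008]
(258, 181) [0.664 0.151 0.02 ]
(260, 250) [0.436 0.139 0.029]
(343, 243) [ 0.462 -0.13   0.003]
(380, 211) [ 0.568 -0.253  0.004]
tray -3.14 0.05 [ 0.16  0.53  0.17  1.96 -0.14  0.66 -2.73]
tray -3.14 0.45 [ 0.41  0.17 -0.15  1.49  0.02  1.49 -2.87]
tray -2.36 0.05 [ 0.29  0.53  0.    1.95 -0.    0.66 -2.06]
tray -2.36 0.45 [ 0.49  0.17 -0.24  1.49  0.04  1.49 -2.1 ]
tray -1.57 0.05 [ 0.46  0.55 -0.21  1.94  0.17  0.67 -1.43]
tray -1.57 0.45 [ 0.56  0.18 -0.32  1.48  0.06  1.49 -1.33]
tray -0.79 0.05 [ 0.57  0.57 -0.35  1.93  0.3   0.69 -0.75]
tray -0.79 0.45 [ 0.63  0.19 -0.41  1.48  0.07  1
[... 714 characters left out ...]
2]
car -1.57 0.05 [ 0.06  0.61 -0.5   1.91  0.43  0.73 -2.27]
car -1.57 0.45 [ 0.46  0.34 -1.06  1.43  0.3   1.54 -2.15]
car -0.79 0.05 [ 0.21  0.68 -0.72  1.9   0.62  0.8  -1.63]
car -0.79 0.45 [ 0.49  0.36 -1.11  1.43  0.32  1.55 -1.39]
car 0.0 0.05 [ 0.26  0.71 -0.79  1.9   0.68  0.83 -0.89]
car 0.0 0.45 [ 0.47  0.34 -1.07  1.43  0.3   1.54 -0.58]
car 0.79 0.05 [ 0.24  0.69 -0.75  1.9   0.65  0.81 -0.08]
car 0.79 0.45 [ 0.47  0.35 -1.08  1.43  0.31  1.54  0.2 ]
car 1.57 0.05 [ 0.26  0.71 -0.78  1.9   0.67  0.83  0.68]
car 1.57 0.45 [ 0.53  0.4  -1.19  1.43  0.37  1.56  0.93]
car 2.36 0.05 [ 0.45  0.9  -1.11  1.88  0.97  1.02  1.26]
car 2.36 0.45 [ 0.57  0.45 -1.31  1.43  0.43  1.59  1.66]
```

```bash
cat >> h.py <<'E'
JT,JC=0.73,np.pi/2
E
python3 - <<'E'
from h import *
for n,j,c in [('tray',JT,(0.52,-0.192)),('carrier',JC,(0.543,0.152))]:
    R=rot(j); pos=np.array([*c,0.20])-0.03*R[:,0]
    env.reach(pos,R); env.pause(0.2)
    s=env.sense(); p,d=viewer.read_camera('wrist')
    np.savez(f'{n}.npz',p=p,d=d,ee=s['ee_pos'],R=s['tcp_rot'])
    cv2.imwrite(f'pics/w_{n}.png',p[:,:,::-1]); print(n,s['t'],s['ee_pos'])
    for m in ([n] if n=='tray' else [n,'vial_red','vial_yellow','vial_green','vial_blue']):
        print(m,[(np.round(r['at'],4),round(r['score'],2)) for r in tip_of('wrist',m)[:2]])
E
```

```text
tray 3.2583 [ 0.49983953 -0.17040654  0.19992448]
tray [(array([7.294e-01, 8.000e-04, 5.000e-04]), 0.71), (array([ 0.5163, -0.1899,  0.0033]), 0.66)]
carrier 4.7833 [0.51346042 0.15048485 0.19991199]
carrier []
vial_red [(array([0.4588, 0.1472, 0.0082]), 0.97), (array([0.4558, 0.1445, 0.008 ]), 0.71)]
vial_yellow [(array([0.5699, 0.1496, 0.012 ]), 0.83), (array([0.6263, 0.1554, 0.0086]), 0.62)]
vial_green [(array([0.6251, 0.1545, 0.0088]), 0.89)]
vial_blue [(array([0.5233, 0.1421, 0.0093]), 0.89)]
```

View pics/w_tray.png

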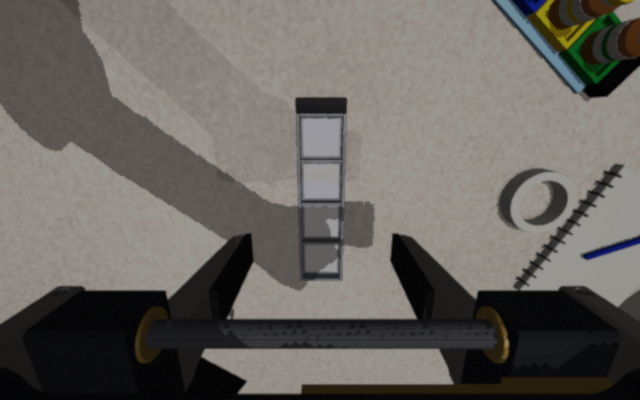

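View pics/w_carrier.png

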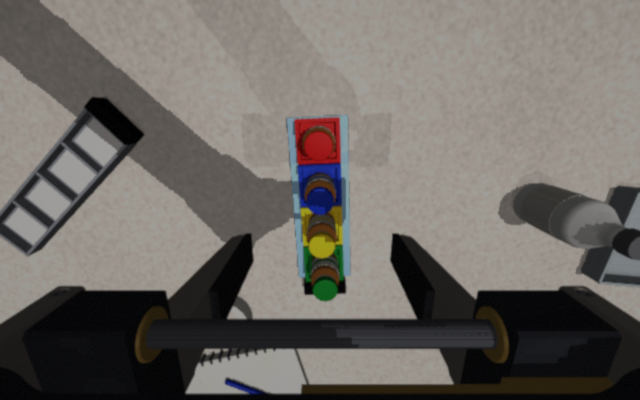

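The tray fills (297–346, 98–280) with its black end at the top. The carrier shows red at (318,140), blue at (320,190), yellow at (322,240) and green at (325,285), black end at the bottom. Now I'll fit both from depth.

Run:
```python
from h import *
def load(n):
    f=np.load(n+'.npz'); s=dict(ee_pos=f['ee'],tcp_rot=f['R']); return f['p'],cloud('wrist',f['d'],s)
def rect(P,m):
    q=P[m][:,:2].astype(np.float32); (c,wh,a)=cv2.minAreaRect(q*1000); return np.round(c,1),np.round(wh,1),round(a,2),len(q)
p,P=load('tray'); near=np.hypot(P[...,0]-.52,P[...,1]+.19)<.16
print('desk z',np.median(P[250:300,230:290,2]),np.median(P[110:250,220:280,2]))
z=P[...,2]
m=near&(z>.014)&(z<.03); 
n,l,st,ce=cv2.connectedComponentsWithStats(m.astype(np.uint8)); k=1+st[1:,4].argmax(); print('tray rect (incl. block)',rect(P,l==k), z[l==k].max())
m2=near&(z>.003)&(z<.012)&(p.min(-1)>60)
# pocket floors per blob
hsv=cv2.cvtColor(p,cv2.COLOR_RGB2HSV)
for (u,v) in [(320,137),(322,182),(322,221),(322,259)]: print('floor',P[v,u].round(4))
q=P[(l==k)]; 
p,P=load('carrier'); z=P[...,2]
near=(abs(P[...,0]-.54)<.16)&(abs(P[...,1]-.152)<.05)
m=(near&(z>.076)&(z<.095)).astype(np.uint8)
n,l,st,ce=cv2.connectedComponentsWithStats(m)
for i in range(1,n):
    if st[i,4]>60:
        q=P[l==i]; c,r=cv2.minEnclosingCircle(q[:,:2].astype(np.float32)*1000); print('cap',np.round(ce[i]),p[l==i].mean(0).round(),np.round(c,1),round(r,1),q[:,:2].mean(0).round(4),np.median(q[:,2]).round(4),st[i,4])
m=(near&(z>.012)&(z<.03)); print('sleeves',rect(P,m))
m=near&(z>.0035)&(z<.03); print('plate',rect(P,m))
f=np.load('tray.npz')
p,P2=load('carrier')
```

```text
desk z 0.0006494915290468639 0.00028556637305245103
tray rect (incl. block) (array([ 511.9, -185.2]), array([ 60.1, 244.7]), 41.72, 2732) 0.026357850909915825
floor [ 0.4606 -0.1293  0.0062]
floor [ 0.501  -0.1707  0.0071]
floor [ 0.5377 -0.2118  0.0066]
floor [ 0.5768 -0.2554  0.0064]
cap [318. 145.] [150.  25.  25.] [459.3 147.5] 14.9 [0.4589 0.1473] 0.083 687
cap [320. 200.] [16. 26. 90.] [517.3 148.8] 15.0 [0.5164 0.1489] 0.083 601
cap [321. 244.] [140. 130.  22.] [569.5 150.3] 14.9 [0.5682 0.1503] 0.083 543
cap [325. 289.] [18. 82. 29.] [626.8 154.1] 15.0 [0.6253 0.1543] 0.083 489
sleeves (array([553.7, 151.3]), array([242. ,  59.6]), 1.63, 2517)
plate (array([552.9, 149.8]), array([244. ,  76.1]), 2.34, 5887)
```

```bash
cat >> h.py <<'E'
JT=np.deg2rad(41.72); JC=np.deg2rad(92.2)
ydir=np.array([-np.sin(JT),np.cos(JT)]); O=np.array([.5176,-.1915])
JOB={'green':((.6268,.1541),-84),'yellow':((.5695,.1503),-28),'blue':((.5173,.1488),28),'red':((.4593,.1475),84)}
def xyz(a,z): return np.array([a[0],a[1],z])
def transfer(c,src=None):
    a,y=JOB[c]; a=src if src is not None else a; b=O+ydir*y/1000; RC,RT=rot(JC),rot(JT)
    env.reach(xyz(a,.15),RC); env.movel(xyz(a,.032),rate=.1)
    effector.grasp(squeeze=15); env.pause(.2)
    s=env.sense(); print(c,'grip',round(s['gripper_width'],4),s['wrist_force'].round(2),s['ee_pos'].round(4))
    env.movel(xyz(a,.06),rate=.06); env.movel(xyz(a,.16),rate=.15); s=env.sense(); print(' lifted',round(s['gripper_width'],4),s['wrist_force'].round(2))
    env.reach(xyz(b,.16),RT); env.movel(xyz(b,.045),rate=.12); env.movel(xyz(b,.0295),rate=.04); env.pause(.2)
    f0=env.sense()['wrist_force'][2]; z=.0295
    while z>.0255:
        z-=.0005; env.movel(xyz(b,z),rate=.02); env.pause(.05); s=env.sense(); 
        if abs(s['wrist_force'][2]-f0)>1.2: break
    print(' down z',round(z,4),f0.round(2),s['wrist_force'].round(2),s['ee_pos'].round(4))
    effector.release(); env.pause(.2)
    env.movel(xyz(b,.06),rate=.06); env.movel(xyz(b,.16),rate=.2)
    s=env.sense(); print(' t',s['t'],round(s['gripper_width'],4))
E
python3 - <<'E'
from h import *
transfer('green')
p,d=viewer.read_camera('wrist'); cv2.imwrite('pics/a1.png',p[:,:,::-1])
p,d=viewer.read_camera('side'); cv2.imwrite('pics/a1s.png',p[:,:,::-1])
E
```

```text
green grip 0.0354 [ 1.02  0.82 -0.37] [0.6268 0.1541 0.032 ]
 lifted 0.0356 [ 0.55  0.67 -1.6 ]
 down z 0.029 -0.8 [ 0.63 -0.23 -2.78] [ 0.5735 -0.2542  0.0291]
 t 15.6167 0.0915
```

View pics/a1.png

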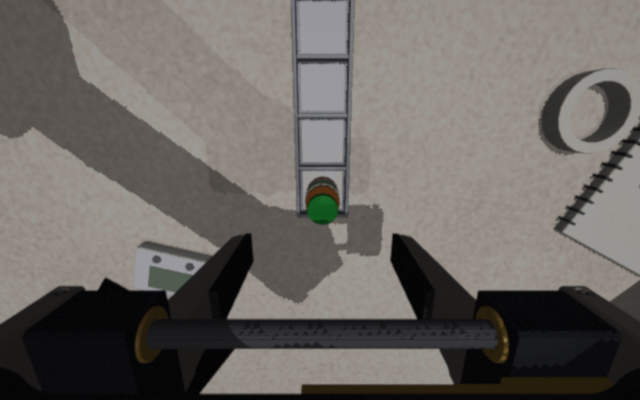

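View pics/a1s.png

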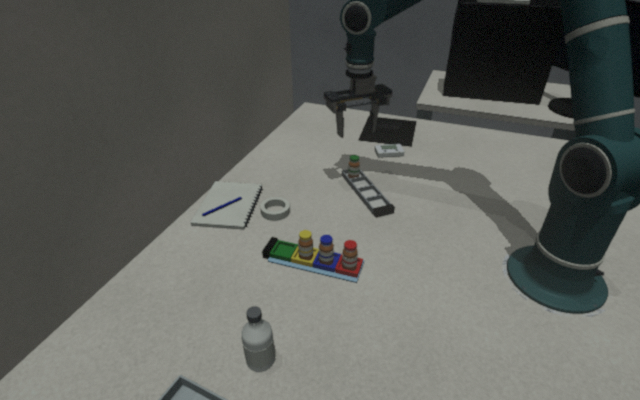

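Green stands upright in the far pocket at (322,208). The force check stopped on noise and released about 2 mm high, so I'll average the force and only count an upward push as contact.

```bash
python3 - <<'E'
t=open('h.py').read()
t=t.replace("f0=env.sense()['wrist_force'][2]; z=.0295","f0=fz(); z=.0295")
t=t.replace("while z>.0255:","while z>.0266:").replace("env.pause(.05); s=env.sense(); \n        if abs(s['wrist_force'][2]-f0)>1.2: break","f=fz(); s=env.sense()\n        if f-f0>2: break")
t=t.replace("f0.round(2),s['wrist_force'].round(2)","round(f0,2),round(f,2)")
t=t.replace("def transfer","def fz():\n    v=[]\n    for i in range(8): env.pause(.02); v.append(env.sense()['wrist_force'][2])\n    return float(np.mean(v))\ndef transfer")
open('h.py','w').write(t)
E
python3 - <<'E'
from h import *
s=env.sense()
p,d=viewer.read_camera('wrist'); P=cloud('wrist',d,s); z=P[...,2]
b=O-ydir*.084; m=(np.hypot(P[...,0]-b[0],P[...,1]-b[1])<.04)&(z>.07)&(z<.1)
q=P[m]; print('green',cv2.minEnclosingCircle(q[:,:2].astype(np.float32)*1000),np.median(z[m]),np.ptp(z[m]),b)
transfer('yellow')
s=env.sense(); p,d=viewer.read_camera('wrist'); cv2.imwrite('pics/a2.png',p[:,:,::-1])
P=cloud('wrist',d,s); z=P[...,2]
for y in (-.084,-.028):
    b=O+ydir*y; m=(np.hypot(P[...,0]-b[0],P[...,1]-b[1])<.028)&(z>.07)&(z<.1); q=P[m]; print(b,cv2.minEnclosingCircle(q[:,:2].astype(np.float32)*1000),np.median(z[m]))
E
```

```text
green ((573.7976684570312, -254.99301147460938), 14.975379943847656) 0.07805145461668744 0.009765504808660369 [ 0.57350124 -0.2541981 ]
yellow grip 0.0353 [ 0.62  0.37 -0.02] [0.5695 0.1503 0.032 ]
 lifted 0.0355 [-0.09  0.62 -0.92]
 down z 0.0265 -0.51 5.38 [ 0.5363 -0.2124  0.027 ]
 t 29.25 0.0922
[ 0.57350124 -0.2541981 ] ((573.815185546875, -254.90220642089844), 15.046091079711914) 0.07812944054755629
[ 0.53623375 -0.21239937] ((536.1867065429688, -212.67408752441406), 14.953619956970215) 0.07807393047505667
```

View pics/a2.png

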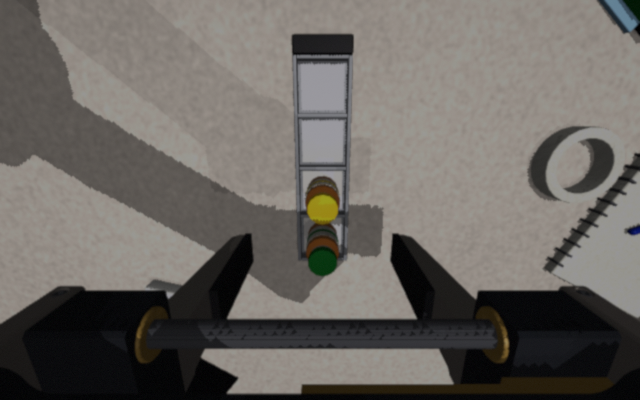

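Green is at (322,262) and yellow at (322,208). Both are upright and within 1 mm of their pocket centres, with cap tops at z = 78 mm. Floor contact showed cleanly in the force. Blue and red next.

Run:
```python
from h import *
transfer('blue')
transfer('red')
R=rot(JT); env.movel(np.array([*O,.22])-0.03*R[:,0]); env.pause(.2)
s=env.sense(); p,d=viewer.read_camera('wrist'); cv2.imwrite('pics/a3.png',p[:,:,::-1])
P=cloud('wrist',d,s); z=P[...,2]
for y in (-.084,-.028,.028,.084):
    b=O+ydir*y; m=(np.hypot(P[...,0]-b[0],P[...,1]-b[1])<.028)&(z>.07)&(z<.1); q=P[m]; print(b.round(4),cv2.minEnclosingCircle(q[:,:2].astype(np.float32)*1000),np.median(z[m]))
p,d=viewer.read_camera('side'); cv2.imwrite('pics/a3s.png',p[:,:,::-1])
for n in ['sanitiser','logger','tape']: print(n,[(np.round(r['at'],3),round(r['score'],2)) for r in tip_of('side',n)[:2]])
print(env.sense()['t'])
```

```text
blue grip 0.0354 [-0.85  0.26 -0.82] [0.5173 0.1488 0.032 ]
 lifted 0.0354 [-0.2  -0.9  -1.38]
 down z 0.0265 -0.62 5.73 [ 0.499  -0.1706  0.0269]
 t 42.5 0.0917
red grip 0.0355 [-0.3   0.22  0.91] [0.4593 0.1475 0.032 ]
 lifted 0.0359 [-0.02 -0.07 -0.09]
 down z 0.0265 -0.83 5.45 [ 0.4617 -0.1288  0.0269]
 t 55.4167 0.0916
[ 0.5735 -0.2542] ((573.8422241210938, -254.58151245117188), 14.907121658325195) 0.07807967862416015
[ 0.5362 -0.2124] ((535.8424682617188, -212.81503295898438), 14.914761543273926) 0.07810923172205142
[ 0.499  -0.1706] ((498.92596435546875, -171.0206756591797), 14.847248077392578) 0.07806110789543673
[ 0.4617 -0.1288] ((461.5716552734375, -129.13877868652344), 14.919740676879883) 0.07802276449269735
sanitiser [(array([0.546, 0.437, 0.003]), 0.96), (array([0.576, 0.151, 0.005]), 0.27)]
logger [(array([ 0.505, -0.457, -0.002]), 0.55), (array([0.541, 0.438, 0.005]), 0.45)]
tape [(array([0.726, 0.001, 0.002]), 0.94)]
56.5583
```

View pics/a3.png

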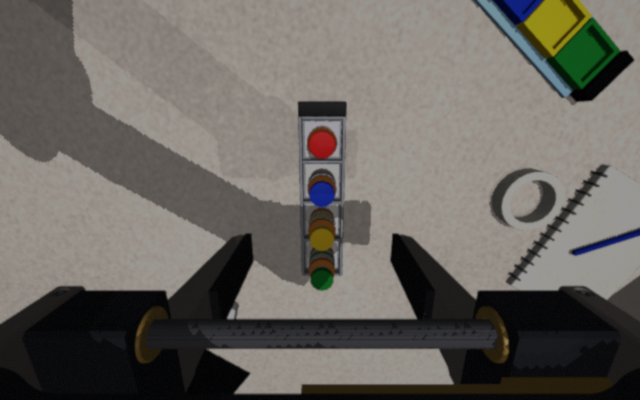

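View pics/a3s.png

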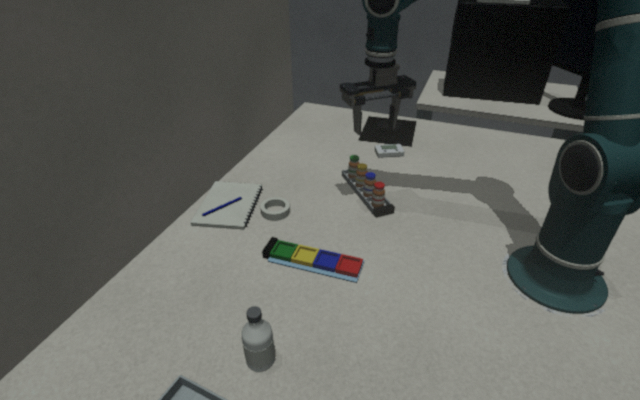

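All four vials are upright in the tray. Counting from its black end they are red (321,143), blue (321,194), yellow (321,238) and green (321,279). The carrier sleeves are empty, with green beside its black end.

```bash
python3 -c "
from h import *
workorder.finish_job(); print(env.sense()['t'])"
```

```text
the job is handed in; nothing more can be done
the job is handed in; nothing more can be done
```

I moved all four vials into the tray in reversed order and handed the job in at about 57 s. Counting from the tray's black end they are red, blue, yellow and green.

- **Position:** in the last depth check each cap was within about 1 mm of its pocket's centre. All the tops were at 78 mm, as expected for vials standing on the 6 mm floors. The gripper was open and clear of the tray.
- **Bystanders:** the sanitiser, the logger and the tape were where they started, to within the detector's roughly 4 mm accuracy.
- **Green was released slightly high:** sensor noise set off the first contact check, so I let go of green about 2 mm above the floor. It landed upright and centred. I then averaged the force readings, and the other three were lowered until they touched the floor, with a contact force of about 6 N.

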